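Clamp a walnut blank with the loose square key

TASK

Take the T-handled square key from the wooden tool rack and push it gently fully home in the recessed socket of the clamping board's cam. Then turn it clockwise, seen from above, until the walnut blank is held firmly against the fence but not crushed. Let go and leave the key standing in the socket, and leave the other two tools in the rack where they are.

Things in the scene. Friction and masses are not known exactly. Their poses are not given: they have to be found in the camera images.
- key_tip (a point): centre of the key's foot, the bottom of the square shank; axes as the key's
- key_bar (a point): centre of the T bar, 77 mm above the foot, where to grasp it across its 14 mm (along the key's x); axes as the key's
- key: Bright steel T-handled key, about 200 g, hanging upright by its flange in one of the rack's holes. Origin at its foot, z up the shank, y along the T bar, the square's sides along x and y. Above the foot: square shank 12 x 12 mm up to 34 mm, its last 2 mm tapered to 8.4 mm; round flange 28 mm across up to 40 mm; stem 14 mm across; T bar 64 (y) x 14 x 14 mm centred at 77 mm
- board: Plywood clamping board fixed to the bench, 230 x 160 x 18 mm, origin under its centre. It carries the fence (+y side), an end stop (+x end) and a steel cam disc 48 mm across, set 6 mm off centre, that turns about the vertical socket axis at x 0, y -20 mm. Turning the cam clockwise (from above) pushes the blank to the fence
- socket_mouth (a point): centre of the rim of the cam's steel collar (36 mm across), 54 mm above the bench, axes as the board's (not turning with the cam). Below it: a round recess 24 mm across, 6 mm deep; in its floor the square socket, 13.5 mm wide, 14 mm deep. The square's angle varies and is not measured: find it by eye, or rest the key lightly on it and turn until it drops in (repeats every quarter turn)
- socket_floor (a point): centre of the bottom of the square socket, 20 mm below the mouth, where the foot of a fully seated key rests; axes as the board's. The cam's bearing is stiff (0.12 Nm): it stays where left and does not turn under a key rubbing with 5 N. Turned clockwise, the cam meets the wood after 0.4 to 1.5 rad; then the moment climbs by some 0.1 Nm each 0.07 rad: 0.35 to 0.55 Nm holds firmly, from about 0.8 crushes
- fence: Pale wooden fence 220 x 22 x 34 mm on the board with an end stop at its +x end; origin at the middle of its lower edge on the face that looks at the blank (board y +55 mm), axes as the board's
- blank: Loose walnut blank 150 x 50 x 30 mm lying on the board between cam and fence, long side along the fence with a gap of some 0.5 to 2 mm; origin under its centre
- rack: Fixed wooden tool rack 70 (x) x 210 (y) x 50 mm, origin under its centre; three square holes 23 mm wide, 42 mm deep at y -68, 0 and +68 mm
- awl: bystander: awl with a pear-shaped wooden handle 26 mm across standing in a rack hole, its top 88 mm above the bench; origin at its foot
- punch: bystander: punch with a straight wooden handle 19 mm across on a brass collar, standing in a rack hole, its top 83 mm above the bench; origin at its foot
There are look-alikes about, which are no part of the job. Leave any pink look-alike of the blank alone.

How it is judged (in metres and radians):
On the way:
1. the key is fully home in the socket (horizontal distance between key_tip and socket_floor below 0.003 m and z of key_tip in the frame of socket_floor below 0.003 m), for 0.2 s.
At the end, for the whole second after the job is handed in: The key stands fully home in the socket (foot within 3 mm of the socket floor's centre sideways and in height), the blank lies on the fence (its centre no more than 28 mm from the fence's face) pressed with 8 to 50 N, and all is released and still (all of step 1 and y of blank in the frame of fence above -0.028 m and contact force between fence and blank between 8 and 50 N and linear speed of key below 0.02 m/s); the robot touches nothing.
It fails at once if the blank is crushed: over 50 N between it and the fence (contact force between fence and blank above 50 N).
It fails at once if the awl or the punch is moved by more than 20 mm (distance of any of awl, punch from where it was at the start of the episode above 0.02 m).
It fails at once if the key is rammed: pressed on the clamping board or its socket with over 60 N while not yet home (contact force between key and board above 60 N and z of key_tip in the frame of socket_floor above 0.004 m).
It also fails if it takes over 72 s, if anything falls off the work surface, if the arm or the gripper's body presses on something with over 40 N, if the wrist force passes 120 N, or if a joint passes its speed limit or range.

ROBOT

A 7-joint arm with a two-finger parallel gripper is mounted at the origin on the work surface. World frame = base frame: x ahead of the robot, y to its left, z up, the work surface at z = 0. Lengths are in mm, angles in rad, forces in N, time in s.
With the tool pointing down it reaches from about 400 to 850 mm from the base axis. Payload 10.4 kg.
Tool frame: the origin (TCP) lies at the very end of the fingers, on their centre line; the grasp point (between the pads) lies 19 mm behind it (r.grasp_offset is the distance from the TCP to the grasp point, in mm); z points along the fingers, y is the line along which they close (so a half turn about z gives the same grasp; the last joint's range is limited). The gripper opens to 87 mm and grips with 3 to 60 N. Pads are 19 mm wide; open, the fingers measure 117 mm over their backs; the gripper's body (75 mm by 190 mm) begins 51 mm behind the grasp point.
Start: joints at [-1.186, 0.332, -0.065, 1.46, 0.022, 1.35, -0.088], TCP at [247.859, 573.775, 222.576] pointing down, gripper open.
Joint ranges: [-2.6, 2.6], [-0.5, 2.12], [-1.47, 1.34], [0.16, 2.42], [-1.27, 4.41], [0.06, 2.06], [-2.6, 2.6]. Speed limits (rad/s): [2.22, 2.22, 2.79, 2.79, 3.14, 3.14, 3.14].

INTERFACE

Orientations are given as a rotation vector (axis times angle).
In Python, from rig import r gives the robot as it stands. The module is installed in compiled form; this text tells all that it offers.
- The arm moves only by the tool jog_arm, never from a script. Its argument "motion" is a list of rows, each an object of numbers: "tx", "ty", "tz": the shift along the tool's x, y, z in m; "wx", "wy", "wz": the turn, a rotation vector about the tool's x, y, z in rad. In form: [{"tx": .., "ty": .., "tz": .., "wx": .., "wy": .., "wz": ..}, ...]. A call has 1 to 8 rows; each row shifts and turns the commanded pose from where the row before left it, along the tool's axes as they then stand; what a row does not reach is not made up. A row lasts 1/10 s, in which the tool goes at most 50 mm and 8.59 degrees, less where a joint would pass 70% of its speed; a pose out of reach is approached as far as the arm can. A call is refused whole if a number of a shift passes 0.05 or a number of a turn 0.15, either way. A call with a gripper value outside its range is refused whole. "claw" is the finger opening in m, from 0 to 0.087, set as the call begins (left out, the last holds). The fingers move at their own pace and stop on an object; the grip force is fixed at half the most. Time passes only in rows, so rows that do not move let the fingers close. It gives the time, the measured TCP pose, the force, the opening and the grip force at its end, in the units of the state.
- r.read_state(): the state, without advancing time (a new reading comes with each control period).
- r.snapshot(name): name is "scene" or "side" or "wrist"; returns a dict with "pixels" (384x512x3 uint8, blue, green, red), "K" (3x3 intrinsics, pixels), "origin" and "attitude" of the camera in the world. Camera axes: x right, y up, looking along -z (the intrinsics and any distortion apply to the point x, -y, -z); pixel columns grow to the right and rows downward; lengths in mm; the calibration is good to about 2 mm. The wrist camera is an equidistant fisheye: a pixel r from the principal point sees the ray r / f radians off the axis. A picture is of the moment at which its call begins. There is no depth.
- r.hand_in(): hands the job in; it is judged then, once.
Trained networks look in the newest picture that a camera, given by its name, has taken for a name from the list of things; names that differ only in an ending like _2 or _b are one class to them, and where a whole thing is asked for, a point or a joint stands for the part that bears it (a point fixed in the world has none). Each returns a list of dicts, best first, with "conf" (0 to 1); they miss things now and then, are a little off and sometimes report something else, mostly with a low value. They report only what shows in the picture. A call takes as long as a camera call. They do not tell look-alikes from the thing itself.
- r.regions_of(camera, target): "mask" (384x512 bool, what is visible of it) and "location" ([column, row] in pixels, amid what is visible of it).
- r.spot_point(camera, target): "location" ([column, row] in pixels: a listed point, or the origin of a listed thing).
The state is a dict: "time_s": time; "joint_pos": joint angles; "qvel": joint speeds; "joint_efforts": joint torques, N m; "tcp_pos": TCP position; "orientation": TCP orientation; "wrist_force": force on the tool from outside, world axes, zero at the start; "moment": the same for the moment, N m; "width": opening from 0.0 (shut) to 1.0 (fully open); "gripper_force": force on a finger pad.
Only numpy, scipy, OpenCV 4.12 (cv2) and the standard library are available. Lean on these libraries where they do the work, as an engineer would, in place of code of your own. Each camera call takes 0.05 s, during which the arm holds its last target. There are 200 camera calls.

## Working session

There is one attempt and no reset: what is moved stays moved. The work goes in short steps, Python scripts to look and compute and a tool call to move; the robot and the scene stay as the last step left them, time stands still between calls to the robot, and variables do not carry over. Pictures are saved under pics/ and viewed, at most 10 in all, crops included, and the job is handed in when it is done.

Besides the shell and the picture viewer there is one more tool, called after "Request:" by a JSON object that holds its "name" and its "arguments", one argument or row to a line. jog_arm: Moves the arm, as the interface text tells. Its arguments: {"type":"object","properties":{"motion":{"type":"array","items":{"type":"object","properties":{"tx":{"type":"number"},"ty":{"type":"number"},"tz":{"type":"number"},"wx":{"type":"number"},"wy":{"type":"number"},"wz":{"type":"number"}}}},"claw":{"type":"number"}},"required":["motion"]}

```bash
mkdir -p pics; cat > h.py <<'E'
import numpy as np, cv2
from scipy.spatial.transform import Rotation as R
from rig import r
def att(s):
    a=np.array(s["attitude"],float)
    return a if a.shape==(3,3) else R.from_rotvec(a).as_matrix() if a.size==3 else R.from_quat(a).as_matrix()
def ray(s,p,fish=False):
    K=np.array(s["K"]);x=(p[0]-K[0,2])/K[0,0];y=(p[1]-K[1,2])/K[1,1]
    if fish:
        t=np.hypot(x,y);k=np.sin(t)/t if t>1e-9 else 1
        d=np.array([x*k,-y*k,-np.cos(t)])
    else: d=np.array([x,-y,-1.])
    return att(s)@(d/np.linalg.norm(d))
def onz(s,p,z,fish=False):
    o=np.array(s["origin"],float);d=ray(s,p,fish);return o+d*(z-o[2])/d[2]
def proj(s,P,fish=False):
    K=np.array(s["K"]);c=att(s).T@(np.array(P,float)-np.array(s["origin"]));x,y,z=c[0],-c[1],-c[2]
    if fish:
        rr=np.hypot(x,y);t=np.arctan2(rr,z);x,y=(x/rr*t,y/rr*t) if rr>1e-9 else (0,0)
    else: x,y=x/z,y/z
    return np.array([K[0,0]*x+K[0,2],K[1,1]*y+K[1,2]])
def tri(L):
    A=np.zeros((3,3));b=np.zeros(3)
    for s,p,f in L:
        d=ray(s,p,f);M=np.eye(3)-np.outer(d,d);A+=M;b+=M@np.array(s["origin"])
    return np.linalg.solve(A,b)
E
python3 - <<'E'
from h import *
S={}
for n in("scene","side"):
    s=r.snapshot(n);S[n]=s;cv2.imwrite(f"pics/{n}0.png",s["pixels"]);print(n,np.round(s["origin"]),s["attitude"],np.round(s["K"],1).tolist())
    for t in("key_bar","key_tip","socket_mouth","fence","blank","rack","awl","punch","board"):
        print(t,[(np.round(d["location"]).tolist(),round(d["conf"],2),np.round(onz(s,d["location"],{"key_bar":87,"socket_mouth":54,"fence":18,"blank":18}.get(t,0))).tolist()) for d in r.spot_point(n,t)])
    print("reg key",[(np.round(d["location"]).tolist(),round(d["conf"],2)) for d in r.regions_of(n,"key")])
print(r.read_state())
a=np.hstack([S["scene"]["pixels"],S["side"]["pixels"]]);cv2.imwrite("pics/both.png",cv2.resize(a,(800,300)))
E
```

```text
scene [981. 306. 645.] [0.39544556 0.84978489 2.10862964] [[354.7, 0.0, 258.2], [0.0, 354.7, 189.3], [0.0, 0.0, 1.0]]
key_bar [([367.0, 223.0], 0.95, [508.0, 198.0, 87.0])]
key_tip [([363.0, 243.0], 0.61, [489.0, 200.0, 0.0])]
socket_mouth [([195.0, 159.0], 0.69, [559.0, -242.0, 54.0]), ([365.0, 239.0], 0.39, [521.0, 208.0, 54.0])]
fence [([216.0, 177.0], 0.8, [550.0, -181.0, 18.0])]
blank [([208.0, 181.0], 0.89, [571.0, -189.0, 18.0]), ([247.0, 227.0], 0.85, [623.0, -19.0, 18.0]), ([161.0, 144.0], 0.56, [548.0, -396.0, 18.0])]
rack [([358.0, 247.0], 0.73, [506.0, 195.0, 0.0])]
awl [([391.0, 259.0], 0.65, [491.0, 265.0, 0.0])]
punch [([332.0, 227.0], 0.64, [493.0, 125.0, 0.0]), ([359.0, 246.0], 0.56, [503.0, 196.0, 0.0])]
board [([203.0, 176.0], 0.71, [556.0, -226.0, 0.0])]
reg key [([370.0, 225.0], 0.62)]
side [1039. -684.  693.] [0.8771918  0.30446685 0.64234153] [[440.9, 0.0, 263.2], [0.0, 440.9, 187.9], [0.0, 0.0, 1.0]]
key_bar [([318.0, 131.0], 0.55, [502.0, 213.0, 87.0])]
key_tip [([312.0, 152.0], 0.5, [480.0, 231.0, 0.0])]
socket_mouth [([215.0, 241.0], 0.83, [558.0, -243.0, 5
[... 594 characters left out ...]
1.1, 'joint_pos': array([-1.18561992,  0.33217461, -0.06472127,  1.46009118,  0.02159371,
        1.349899  , -0.0885049 ]), 'qvel': array([-0.00065299,  0.00018803,  0.00028319,  0.00323695, -0.00050982,
       -0.00235518,  0.00069944]), 'joint_efforts': array([-3.83349452e-04, -6.23048830e+01,  2.40051316e-02, -3.90130162e+01,
       -6.12952444e-02,  3.13670689e-02,  2.25465794e-05]), 'tcp_pos': array([247.83523064, 573.7905643 , 222.59566171]), 'orientation': array([-6.36077322e-01, -3.07651692e+00, -1.96651460e-04]), 'wrist_force': array([-0.62533864,  0.55908071,  0.85365548]), 'moment': array([ 0.0130088 , -0.02537977, -0.02965615]), 'gripper_force': 0.0, 'width': 0.9980299819638073}
```

```bash
python3 - <<'E'
import cv2,numpy as np
a=cv2.imread("pics/scene0.png");b=cv2.imread("pics/side0.png")
A=cv2.resize(a[80:280,120:430],(800,516));cv2.imwrite("pics/a.png",A)
B=cv2.resize(b[100:320,120:340],(600,600),interpolation=cv2.INTER_CUBIC);cv2.imwrite("pics/b.png",B)
E
```

```text
(no output)
```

View pics/a.png

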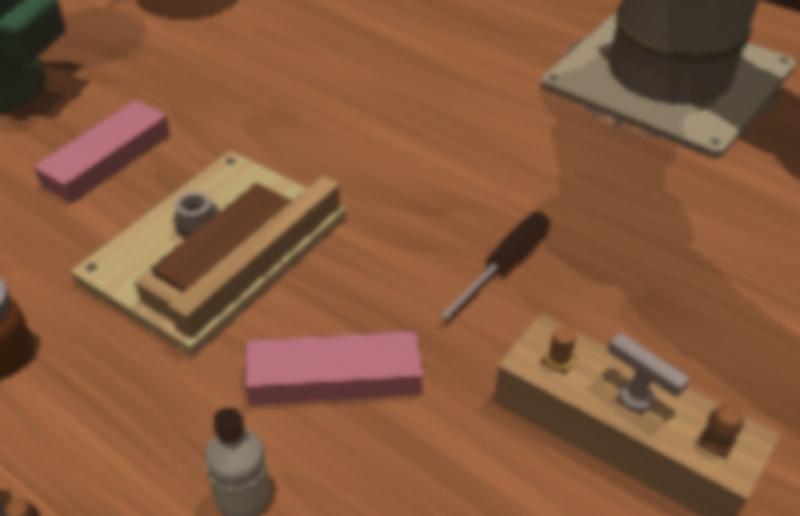

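View pics/b.png

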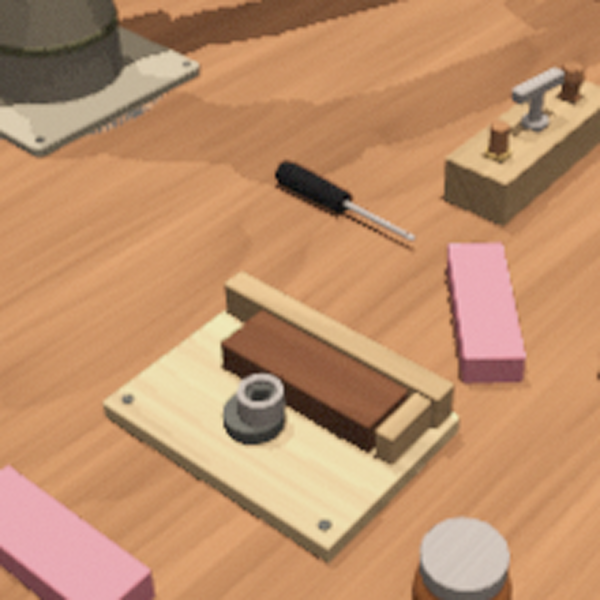

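Candidates: the T-key in the middle hole, scene (370,223); the screwdriver (310,180), awl (400,247) and punch (338,215) are not it. The blank on the board is the brown one (208,175); both pink ones, (160,138) and (248,222), are decoys. Plan: go above the rack and take the close look there.

```bash
cat >> h.py <<'E'
def plan(target,yaw,n,start=None):
    """rows to go in n steps to TCP target (mm), tool y azimuth yaw (rad), tool down"""
    st=r.read_state();p=np.array(st["tcp_pos"]);M=R.from_rotvec(st["orientation"])
    T=np.array([[np.sin(yaw),np.cos(yaw),0],[-np.cos(yaw),np.sin(yaw),0],[0,0,-1]]).T
    T=np.column_stack([[np.sin(yaw),-np.cos(yaw),0],[np.cos(yaw),np.sin(yaw),0],[0,0,-1]])
    assert np.linalg.det(T)>0
    w=(M.inv()*R.from_matrix(T)).as_rotvec();step=(np.array(target)-p)/n/1000
    for i in range(n):
        t=M.inv().apply(step);print(*["%s:%.3f"%(k,v) for k,v in zip(("tx","ty","tz","wx","wy","wz"),[*t,*(w/n)])])
        M=M*R.from_rotvec(w/n)
def yaw():
    y=R.from_rotvec(r.read_state()["orientation"]).as_matrix()[:,1];return np.arctan2(y[1],y[0])
E
python3 - <<'E'
from h import *
s=r.snapshot("wrist");st=r.read_state()
M=R.from_rotvec(st["orientation"]).as_matrix()
print("cam in tool",M.T@(np.array(s["origin"])-st["tcp_pos"]),(M.T@att(s)).round(2).tolist(),s["K"][0],s["K"][1])
print(yaw());plan([505,198,240],0.0,11)
E
```

```text
cam in tool [ 8.42674692e+01 -1.59284813e-01 -1.61211435e+02] [[0.0, 0.95, 0.3], [1.0, -0.0, 0.0], [0.0, 0.3, -0.95]] [297.31863964   0.         250.89985146] [  0.         297.31863964 190.5858956 ]
1.1630148853559759Traceback (most recent call last):
  File "<stdin>", line 5, in <module>
  File "h.py", line 32, in plan
    assert np.linalg.det(T)>0
           ^^^^^^^^^^^^^^^^^^
AssertionError
```

```bash
python3 - <<'E'
import re
t=open("h.py").read()
t=re.sub(r"    T=np.array\(\[\[np.sin.*\n","",t)
t=t.replace("[np.sin(yaw),-np.cos(yaw),0]","[-np.sin(yaw),np.cos(yaw),0]")
open("h.py","w").write(t)
E
python3 -c "
from h import *
plan([505,198,230],0.0,11)"
```

```text
tx:-0.035 ty:-0.022 tz:-0.001 wx:0.000 wy:-0.000 wz:0.106
tx:-0.037 ty:-0.018 tz:-0.001 wx:0.000 wy:-0.000 wz:0.106
tx:-0.039 ty:-0.014 tz:-0.001 wx:0.000 wy:-0.000 wz:0.106
tx:-0.040 ty:-0.010 tz:-0.001 wx:0.000 wy:-0.000 wz:0.106
tx:-0.041 ty:-0.006 tz:-0.001 wx:0.000 wy:-0.000 wz:0.106
tx:-0.041 ty:-0.001 tz:-0.001 wx:0.000 wy:-0.000 wz:0.106
tx:-0.041 ty:0.003 tz:-0.001 wx:0.000 wy:-0.000 wz:0.106
tx:-0.041 ty:0.007 tz:-0.001 wx:0.000 wy:-0.000 wz:0.106
tx:-0.040 ty:0.012 tz:-0.001 wx:0.000 wy:-0.000 wz:0.106
tx:-0.038 ty:0.016 tz:-0.001 wx:0.000 wy:-0.000 wz:0.106
tx:-0.036 ty:0.020 tz:-0.001 wx:0.000 wy:-0.000 wz:0.106
```

Request:
{"name": "jog_arm", "arguments": {
  "motion": [
    {"tx": -0.035,"ty": -0.022,"wz": 0.106},
    {"tx": -0.037,"ty": -0.018,"wz": 0.106},
    {"tx": -0.039,"ty": -0.014,"wz": 0.106},
    {"tx": -0.04,"ty": -0.01,"wz": 0.106},
    {"tx": -0.041,"ty": -0.006,"wz": 0.106},
    {"tx": -0.041,"ty": -0.001,"wz": 0.106},
    {"tx": -0.041,"ty": 0.003,"wz": 0.106},
    {"tx": -0.041,"ty": 0.007,"wz": 0.106}
  ],
  "claw": 0.087
}}

```text
invalid input
```

Request:
{"name": "jog_arm", "arguments": {
  "motion": [
    {"tx": -0.04,"ty": 0.012,"wz": 0.106},
    {"tx": -0.038,"ty": 0.016,"wz": 0.106},
    {"tx": -0.036,"ty": 0.02,"wz": 0.106},
    {"tx": 0},
    {"tx": 0}
  ]
}}

```text
invalid input
```

```bash
python3 - <<'E'
from h import *
s=r.snapshot("wrist");cv2.imwrite("pics/w1.png",s["pixels"])
for t,z in(("key_bar",93),("key_tip",16),("rack",0),("awl",8),("punch",8)):
    print(t,[(np.round(d["location"]).tolist(),round(d["conf"],2),np.round(onz(s,d["location"],z,True)).tolist()) for d in r.spot_point("wrist",t)])
for d in r.regions_of("wrist","key"):
    print(d["conf"],d["location"]);m=d["mask"]
    ys,xs=np.nonzero(m);P=np.array([onz(s,(x,y),100,True)[:2] for x,y in zip(xs,ys)]).astype(np.float32);print(cv2.minAreaRect(P))
st=r.read_state();print(st["tcp_pos"],yaw(),st["joint_pos"],st["time_s"])
E
```

```text
key_bar []
key_tip []
rack []
awl []
punch []
[247.87872139 573.7965348  222.56846077] 1.162997014644398 [-1.18558387  0.33225382 -0.06471712  1.46004453  0.02163476  1.34989091
 -0.08851272] 1.5
```

View pics/w1.png

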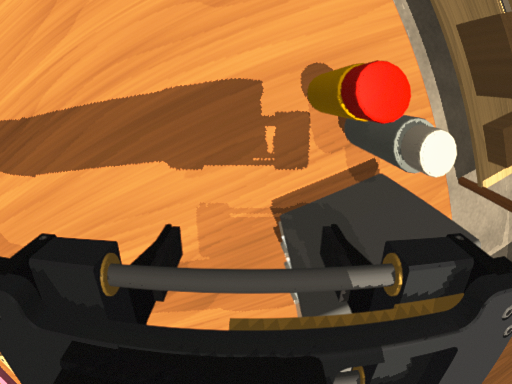

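The moves were refused, so this picture still shows the start pose: other objects, no rack. I'll send full rows.

Request:
{"name": "jog_arm", "arguments": {
  "motion": [
    {"tx": -0.035,"ty": -0.022,"tz": 0,"wx": 0,"wy": 0,"wz": 0.106},
    {"tx": -0.037,"ty": -0.018,"tz": 0,"wx": 0,"wy": 0,"wz": 0.106},
    {"tx": -0.039,"ty": -0.014,"tz": 0,"wx": 0,"wy": 0,"wz": 0.106},
    {"tx": -0.04,"ty": -0.01,"tz": 0,"wx": 0,"wy": 0,"wz": 0.106},
    {"tx": -0.041,"ty": -0.006,"tz": 0,"wx": 0,"wy": 0,"wz": 0.106},
    {"tx": -0.041,"ty": -0.001,"tz": 0,"wx": 0,"wy": 0,"wz": 0.106},
    {"tx": -0.041,"ty": 0.003,"tz": 0,"wx": 0,"wy": 0,"wz": 0.106},
    {"tx": -0.041,"ty": 0.007,"tz": 0,"wx": 0,"wy": 0,"wz": 0.106}
  ],
  "claw": 0.087
}}

```text
time_s: 2.3
tcp_pos: [435.3, 299.9, 222.8]
orientation: [-1.851, -2.538, -0.001]
wrist_force: [0.6, 1.5, 0.1]
width: 1.0
gripper_force: 0.0
```

Request:
{"name": "jog_arm", "arguments": {
  "motion": [
    {"tx": -0.04,"ty": 0.012,"tz": 0,"wx": 0,"wy": 0,"wz": 0.106},
    {"tx": -0.038,"ty": 0.016,"tz": 0,"wx": 0,"wy": 0,"wz": 0.106},
    {"tx": -0.036,"ty": 0.02,"tz": 0,"wx": 0,"wy": 0,"wz": 0.106},
    {"tx": 0,"ty": 0,"tz": 0,"wx": 0,"wy": 0,"wz": 0}
  ]
}}

```text
time_s: 2.7
tcp_pos: [508.5, 193.3, 222.9]
orientation: [2.236, 2.203, 0.0]
wrist_force: [0.6, 0.4, 0.3]
width: 1.0
gripper_force: 0.0
```

```bash
cat > lookkey.py <<'E'
from h import *
import sys
s=r.snapshot("wrist");cv2.imwrite(f"pics/{sys.argv[1]}.png",s["pixels"])
for t,z in(("key_bar",93),("key_tip",16),("rack",0),("awl",8),("punch",8)):
    print(t,[(np.round(d["location"]).tolist(),round(d["conf"],2),np.round(onz(s,d["location"],z,True),1).tolist()) for d in r.spot_point("wrist",t)])
for d in r.regions_of("wrist","key"):
    print(d["conf"],d["location"]);m=d["mask"]
    ys,xs=np.nonzero(m);P=np.array([onz(s,(x,y),100,True)[:2] for x,y in zip(xs,ys)]).astype(np.float32);print(cv2.minAreaRect(P))
st=r.read_state();print(st["tcp_pos"],yaw(),st["joint_pos"],st["time_s"])
E
python3 lookkey.py w2
```

```text
key_bar [([251.0, 174.0], 0.62, [508.3, 201.3, 93.0])]
key_tip []
rack [([250.0, 156.0], 0.83, [506.8, 201.5, 0.0])]
awl [([245.0, 105.0], 0.93, [502.3, 269.5, 8.0])]
punch [([253.0, 212.0], 0.57, [510.5, 126.3, 8.0]), ([246.0, 106.0], 0.29, [503.1, 267.8, 8.0])]
0.2 [249.0, 169.9]
((506.1669616699219, 202.74411010742188), (63.5261344909668, 22.570585250854492), 89.18150329589844)
[504.89660782 200.55533339 222.5340792 ] -0.0005988075609254815 [-0.75889985  0.14804271  0.33030296  1.69651457 -0.05000644  1.30517768
 -0.41942158] 3.05
```

View pics/w2.png

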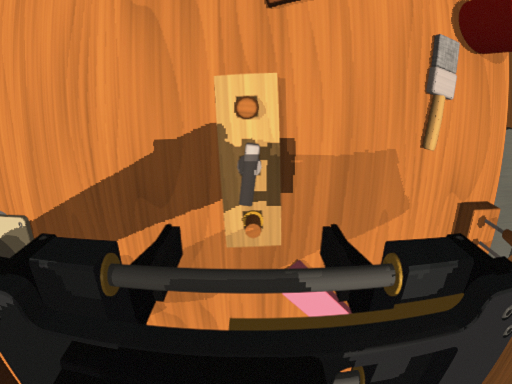

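Wrist view: awl (246,106), key bar from (252,148) to (248,203), punch (253,222), rack slightly turned. One crop of the bar to measure its angle.

```bash
python3 - <<'E'
from h import *
a=cv2.imread("pics/w2.png")[130:220,210:300];cv2.imwrite("pics/c.png",cv2.resize(a,(600,600),interpolation=cv2.INTER_CUBIC))
s=r.snapshot("wrist")
for p in((252,146),(247.5,203),(251,174)): print(onz(s,p,100,True),onz(s,p,93,True))
E
```

```text
[505.63558613 239.04914654 100.        ] [505.65652506 237.9266919   93.        ]
[501.13915961 180.73499902 100.        ] [501.04918277 178.17407799  93.        ]
[504.68319037 211.13282521 100.        ] [504.68063604 209.32174369  93.        ]
```

View pics/c.png

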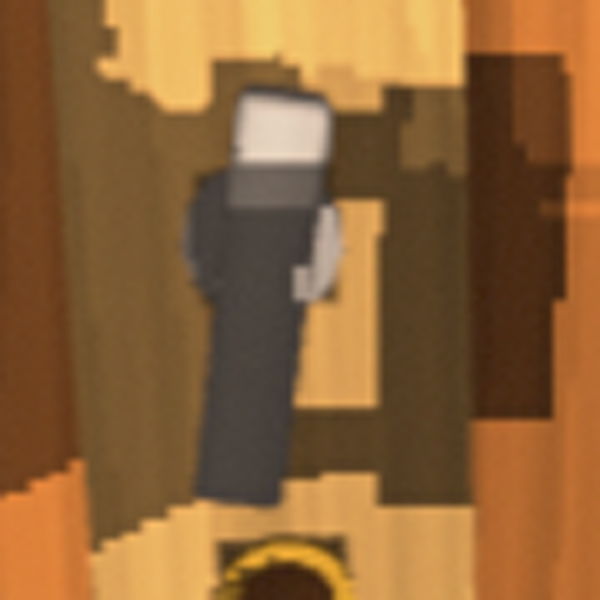

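```bash
python3 lookkey.py w3; python3 - <<'E'
from h import *
s=r.snapshot("wrist");
for d in r.regions_of("wrist","key_bar")[:2]:
    m=d["mask"].astype(np.uint8);ys,xs=np.nonzero(m);print(d["conf"],len(xs),xs.min(),xs.max(),ys.min(),ys.max())
    for y in range(ys.min(),ys.max()+1,4):
        q=xs[ys==y];print(y,q.min(),q.max(),onz(s,((q.min()+q.max())/2,y),100,True)[:2].round(1))
E
```

```text
key_bar [([252.0, 182.0], 0.85, [506.3, 201.1, 93.0])]
key_tip []
rack [([252.0, 164.0], 0.59, [506.7, 198.8, 0.0])]
awl []
punch [([253.0, 210.0], 0.95, [507.5, 136.6, 8.0]), ([252.0, 164.0], 0.34, [506.1, 199.8, 8.0])]
0.65 [251.0, 174.6]
((505.7943420410156, 202.7939453125), (21.709243774414062, 64.24373626708984), 0.08335292339324951)
[505.41820073 199.41028343 222.54172362] -0.0028542174652766246 [-0.7578506   0.1482179   0.33152762  1.69638044 -0.04990152  1.30524376
 -0.41945045] 3.45
0.68 985 240 263 148 211
148 251 254 [506.8 235.9]
152 249 262 [509.7 232. ]
156 248 262 [509.2 228. ]
160 247 260 [507.7 224.1]
164 242 261 [505.8 220.1]
168 240 262 [505.3 216.1]
172 240 263 [505.8 212. ]
176 241 261 [505.3 207.9]
180 244 258 [505.3 203.8]
184 245 257 [505.3 199.7]
188 245 256 [504.8 195.5]
192 244 256 [504.2 191.3]
196 243 256 [503.7 187.1]
200 243 255 [503.2 182.8]
204 242 255 [502.7 178.5]
208 242 254 [502.1 174.1]
```

Request:
{"name": "jog_arm", "arguments": {
  "motion": [
    {"tx": 0.003,"ty": 0,"tz": 0.03,"wx": 0,"wy": 0,"wz": 0.12},
    {"tx": 0,"ty": 0,"tz": 0.035,"wx": 0,"wy": 0,"wz": 0},
    {"tx": 0,"ty": 0,"tz": 0.035,"wx": 0,"wy": 0,"wz": 0},
    {"tx": 0,"ty": 0,"tz": 0.028,"wx": 0,"wy": 0,"wz": 0},
    {"tx": 0,"ty": 0,"tz": 0.02,"wx": 0,"wy": 0,"wz": 0},
    {"tx": 0,"ty": 0,"tz": 0,"wx": 0,"wy": 0,"wz": 0},
    {"tx": 0,"ty": 0,"tz": 0,"wx": 0,"wy": 0,"wz": 0}
  ]
}}

```text
time_s: 4.25
tcp_pos: [505.7, 202.4, 75.1]
orientation: [2.354, 2.08, 0.0]
wrist_force: [-0.4, -0.3, 1.1]
width: 1.004
gripper_force: 0.0
```

Request:
{"name": "jog_arm", "arguments": {
  "motion": [
    {"tx": 0,"ty": 0,"tz": 0,"wx": 0,"wy": 0,"wz": 0},
    {"tx": 0,"ty": 0,"tz": 0,"wx": 0,"wy": 0,"wz": 0},
    {"tx": 0,"ty": 0,"tz": 0,"wx": 0,"wy": 0,"wz": 0},
    {"tx": 0,"ty": 0,"tz": 0,"wx": 0,"wy": 0,"wz": 0},
    {"tx": 0,"ty": 0,"tz": 0,"wx": 0,"wy": 0,"wz": 0},
    {"tx": 0,"ty": 0,"tz": 0,"wx": 0,"wy": 0,"wz": 0},
    {"tx": 0,"ty": 0,"tz": 0,"wx": 0,"wy": 0,"wz": 0},
    {"tx": 0,"ty": 0,"tz": 0,"wx": 0,"wy": 0,"wz": 0}
  ],
  "claw": 0.0
}}

```text
time_s: 5.05
tcp_pos: [505.5, 202.3, 74.5]
orientation: [-2.354, -2.081, 0.0]
wrist_force: [0.6, 0.5, -0.3]
width: 0.354
gripper_force: 0.0
```

Request:
{"name": "jog_arm", "arguments": {
  "motion": [
    {"tx": 0,"ty": 0,"tz": 0,"wx": 0,"wy": 0,"wz": 0},
    {"tx": 0,"ty": 0,"tz": 0,"wx": 0,"wy": 0,"wz": 0},
    {"tx": 0,"ty": 0,"tz": 0,"wx": 0,"wy": 0,"wz": 0},
    {"tx": 0,"ty": 0,"tz": 0,"wx": 0,"wy": 0,"wz": 0},
    {"tx": 0,"ty": 0,"tz": 0,"wx": 0,"wy": 0,"wz": 0}
  ]
}}

```text
time_s: 5.55
tcp_pos: [505.5, 202.3, 74.5]
orientation: [-2.354, -2.081, -0.0]
wrist_force: [0.8, -0.3, -1.2]
width: 0.157
gripper_force: 29.8
```

Request:
{"name": "jog_arm", "arguments": {
  "motion": [
    {"tx": 0,"ty": 0,"tz": -0.01,"wx": 0,"wy": 0,"wz": 0},
    {"tx": 0,"ty": 0,"tz": -0.02,"wx": 0,"wy": 0,"wz": 0},
    {"tx": 0,"ty": 0,"tz": -0.03,"wx": 0,"wy": 0,"wz": 0},
    {"tx": 0,"ty": 0,"tz": -0.035,"wx": 0,"wy": 0,"wz": 0},
    {"tx": 0,"ty": 0,"tz": -0.03,"wx": 0,"wy": 0,"wz": 0},
    {"tx": 0,"ty": 0,"tz": 0,"wx": 0,"wy": 0,"wz": 0}
  ]
}}

```text
time_s: 6.15
tcp_pos: [507.4, 203.1, 204.5]
orientation: [2.353, 2.08, 0.011]
wrist_force: [-0.3, 0.6, -1.7]
width: 0.158
gripper_force: 29.8
```

```bash
python3 -c "
from h import *
st=r.read_state();print(st['width'],st['gripper_force'],st['wrist_force'],st['joint_pos'])
plan([558,-300,200],-0.12,14)"|tail -3
```

```text
tx:-0.035 ty:0.008 tz:0.000 wx:0.000 wy:-0.000 wz:-0.000
tx:-0.035 ty:0.008 tz:0.000 wx:0.000 wy:-0.000 wz:-0.000
tx:-0.035 ty:0.008 tz:0.000 wx:0.000 wy:-0.000 wz:-0.000
```

Request:
{"name": "jog_arm", "arguments": {
  "motion": [
    {"tx": -0.02,"ty": 0.004,"tz": 0,"wx": 0,"wy": 0,"wz": 0},
    {"tx": -0.035,"ty": 0.008,"tz": 0,"wx": 0,"wy": 0,"wz": 0},
    {"tx": -0.04,"ty": 0.009,"tz": 0,"wx": 0,"wy": 0,"wz": 0},
    {"tx": -0.04,"ty": 0.009,"tz": 0,"wx": 0,"wy": 0,"wz": 0},
    {"tx": -0.04,"ty": 0.009,"tz": 0,"wx": 0,"wy": 0,"wz": 0},
    {"tx": -0.04,"ty": 0.009,"tz": 0,"wx": 0,"wy": 0,"wz": 0},
    {"tx": -0.04,"ty": 0.009,"tz": 0,"wx": 0,"wy": 0,"wz": 0},
    {"tx": -0.04,"ty": 0.009,"tz": 0,"wx": 0,"wy": 0,"wz": 0}
  ]
}}

```text
time_s: 6.95
tcp_pos: [534.2, -100.1, 199.3]
orientation: [-2.353, -2.08, 0.0]
wrist_force: [1.4, 0.0, -1.7]
width: 0.155
gripper_force: 29.8
```

Request:
{"name": "jog_arm", "arguments": {
  "motion": [
    {"tx": -0.04,"ty": 0.009,"tz": 0,"wx": 0,"wy": 0,"wz": 0},
    {"tx": -0.04,"ty": 0.009,"tz": 0,"wx": 0,"wy": 0,"wz": 0},
    {"tx": -0.04,"ty": 0.009,"tz": 0,"wx": 0,"wy": 0,"wz": 0},
    {"tx": -0.04,"ty": 0.009,"tz": 0,"wx": 0,"wy": 0,"wz": 0},
    {"tx": -0.03,"ty": 0.006,"tz": 0,"wx": 0,"wy": 0,"wz": 0},
    {"tx": 0,"ty": 0,"tz": 0,"wx": 0,"wy": 0,"wz": 0},
    {"tx": 0,"ty": 0,"tz": 0,"wx": 0,"wy": 0,"wz": 0},
    {"tx": 0,"ty": 0,"tz": 0,"wx": 0,"wy": 0,"wz": 0}
  ]
}}

```text
time_s: 7.75
tcp_pos: [553.3, -290.8, 199.1]
orientation: [-2.351, -2.082, -0.001]
wrist_force: [-0.2, 0.2, -2.3]
width: 0.158
gripper_force: 29.8
```

```bash
python3 - <<'E'
from h import *
s=r.snapshot("wrist");st=r.read_state()
for t,z in(("socket_mouth",54),("socket_floor",34),("fence",18),("blank",18),("board",0),("key_tip",st["tcp_pos"][2]-58),("key_bar",st["tcp_pos"][2]+19)):
    print(t,[(np.round(d["location"]).tolist(),round(d["conf"],2),np.round(onz(s,d["location"],z,True),1).tolist()) for d in r.spot_point("wrist",t)])
print(st["tcp_pos"],yaw(),st["joint_pos"],st["width"])
L=[]
for n in("scene","side"):
    q=r.snapshot(n)
    d=[d for d in r.spot_point(n,"socket_mouth") if d["location"][0]<260]
    if d: L.append((q,d[0]["location"],False));print(n,onz(q,d[0]["location"],54))
    d=r.spot_point(n,"key_tip");print([(x["location"],onz(q,x["location"],st["tcp_pos"][2]-58)) for x in d])
a=s["pixels"];cv2.imwrite("pics/w4.png",a)
d=r.spot_point("wrist","socket_mouth");c=np.array(d[0]["location"]).astype(int) if d else np.array([250,110])
c=np.clip(c,50,[461,333]);crop=a[c[1]-50:c[1]+50,c[0]-50:c[0]+50]
cv2.imwrite("pics/w4c.png",np.hstack([cv2.resize(a[:,80:430],(400,440)),cv2.resize(crop,(400,440),interpolation=cv2.INTER_CUBIC)]))
E
```

```text
socket_mouth [([250.0, 135.0], 0.79, [558.0, -244.1, 54.0])]
socket_floor [([252.0, 134.0], 0.63, [559.8, -245.7, 34.0])]
fence [([240.0, 66.0], 0.85, [555.2, -168.6, 18.0])]
blank [([254.0, 90.0], 0.75, [568.0, -198.2, 18.0])]
board [([250.0, 114.0], 0.88, [559.2, -225.7, 0.0]), ([240.0, 69.0], 0.6, [554.3, -169.3, 0.0])]
key_tip []
key_bar [([249.0, 256.0], 0.71, [552.1, -289.9, 218.3])]
[ 553.47293821 -290.59495211  199.2641281 ] -0.12250756133270688 [-0.09461285  0.39405766  0.66337471  1.52383264 -0.24814225  1.30981586
  0.47487501] 0.1562738090835684
scene [ 551.9920166  -253.91822517   54.        ]
[([175.7, 119.8], array([ 549.50338278, -299.6991323 ,  141.2641281 ]))]
side [ 559.62533985 -243.53638244   54.        ]
[([193.2, 221.8], array([ 557.2050371 , -293.23969272,  141.2641281 ])), ([301.3, 165.3], array([604.14650082, -14.26049964, 141.2641281 ]))]
```

View pics/w4c.png

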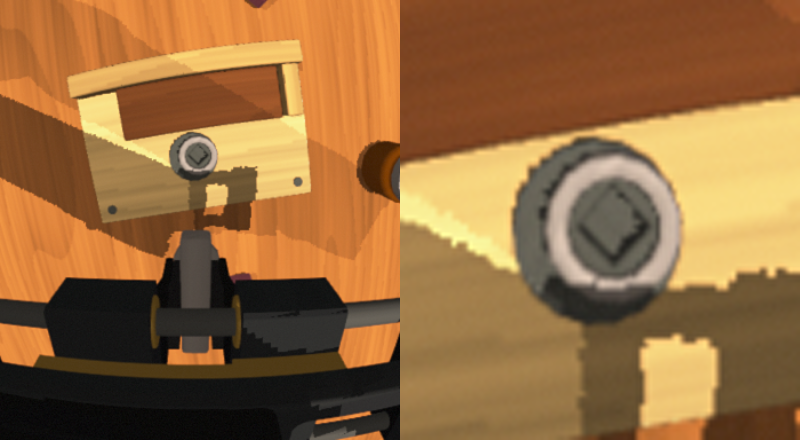

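```bash
python3 - <<'E'
from h import *
s=r.snapshot("wrist");d=r.spot_point("wrist","socket_mouth");print(d[0]["location"],r.read_state()["tcp_pos"],r.read_state()["time_s"])
c=np.array(d[0]["location"]).astype(int)
f=lambda x,y:(c[0]-50+(x-400)/4,c[1]-50+y/4.4)
for nm,q,z in(("ring outer/in",[(613.5,228),(613.5,234)],54),("square",[(582,228),(612,185),(650,222),(615,263)],48)):
    P=np.array([onz(s,f(*p),z,True)[:2] for p in q]);print(nm,P.round(1).tolist(),P.mean(0))
e=np.diff(np.vstack([P,P[:1]]),axis=0);print(np.hypot(*e.T),np.degrees(np.arctan2(e[:,1],e[:,0]))%90)
# key bar in hand, direction
g=cv2.cvtColor(s["pixels"][c[1]-50:c[1]+50,c[0]-50:c[0]+50],cv2.COLOR_BGR2HSV)
hsv=cv2.cvtColor(s["pixels"],cv2.COLOR_BGR2HSV)
m=((hsv[...,1]<60)&(hsv[...,2]>140)).astype(np.uint8);m[:c[1]-25]=0;m[c[1]+25:]=0;m[:,:c[0]-25]=0;m[:,c[0]+25:]=0
cs,_=cv2.findContours(m,cv2.RETR_CCOMP,cv2.CHAIN_APPROX_NONE)
for k in cs:
    if len(k)>20:
        el=cv2.fitEllipse(k);print(len(k),el,onz(s,el[0],54,True))
E
```

```text
[252.6, 132.3] [ 553.10286987 -292.25324815  199.46578849] 8.6
ring outer/in [[563.3, -245.6], [563.1, -247.0]] [ 563.16785396 -246.28153936]
square [[555.0, -245.3], [564.1, -235.9], [573.0, -246.0], [562.6, -254.8]] [ 563.68055782 -245.49687916]
[13.03496686 13.40001838 13.58104403 12.17954369] [45.84692038 41.41074498 40.45635594 38.66596026]
92 ((252.8561553955078, 133.54083251953125), (31.273422241210938, 32.733890533447266), 92.47630310058594) [ 560.70575108 -244.97150872   54.        ]
68 ((253.08409118652344, 133.91448974609375), (23.959383010864258, 24.31121253967285), 75.68201446533203) [ 560.89220802 -245.38801287   54.        ]
```

The crop shows the cam collar and the square turned about 42° (centre crop (613,228)). Next: above the socket, turning 49° counter-clockwise, so the last joint keeps room to turn clockwise later.

```bash
python3 -c "
from h import *
plan([561,-245.3,135],0.726,8)"
```

```text
tx:0.006 ty:0.000 tz:0.008 wx:-0.000 wy:-0.000 wz:-0.106
tx:0.006 ty:0.001 tz:0.008 wx:-0.000 wy:-0.000 wz:-0.106
tx:0.006 ty:0.002 tz:0.008 wx:-0.000 wy:-0.000 wz:-0.106
tx:0.006 ty:0.002 tz:0.008 wx:-0.000 wy:-0.000 wz:-0.106
tx:0.005 ty:0.003 tz:0.008 wx:-0.000 wy:-0.000 wz:-0.106
tx:0.005 ty:0.003 tz:0.008 wx:-0.000 wy:-0.000 wz:-0.106
tx:0.005 ty:0.004 tz:0.008 wx:-0.000 wy:-0.000 wz:-0.106
tx:0.004 ty:0.004 tz:0.008 wx:-0.000 wy:-0.000 wz:-0.106
```

Request:
{"name": "jog_arm", "arguments": {
  "motion": [
    {"tx": 0.006,"ty": 0.0,"tz": 0.008,"wx": 0,"wy": 0,"wz": -0.106},
    {"tx": 0.006,"ty": 0.001,"tz": 0.008,"wx": 0,"wy": 0,"wz": -0.106},
    {"tx": 0.006,"ty": 0.002,"tz": 0.008,"wx": 0,"wy": 0,"wz": -0.106},
    {"tx": 0.006,"ty": 0.002,"tz": 0.008,"wx": 0,"wy": 0,"wz": -0.106},
    {"tx": 0.005,"ty": 0.003,"tz": 0.008,"wx": 0,"wy": 0,"wz": -0.106},
    {"tx": 0.005,"ty": 0.003,"tz": 0.008,"wx": 0,"wy": 0,"wz": -0.106},
    {"tx": 0.005,"ty": 0.004,"tz": 0.008,"wx": 0,"wy": 0,"wz": -0.106},
    {"tx": 0.004,"ty": 0.004,"tz": 0.008,"wx": 0,"wy": 0,"wz": -0.106}
  ]
}}

```text
time_s: 9.4
tcp_pos: [561.4, -244.2, 135.2]
orientation: [-1.283, -2.868, -0.0]
wrist_force: [0.7, 0.2, -2.1]
width: 0.158
gripper_force: 29.8
```

Request:
{"name": "jog_arm", "arguments": {
  "motion": [
    {"tx": 0,"ty": 0,"tz": 0,"wx": 0,"wy": 0,"wz": 0},
    {"tx": 0,"ty": 0,"tz": 0,"wx": 0,"wy": 0,"wz": 0},
    {"tx": 0,"ty": 0,"tz": 0,"wx": 0,"wy": 0,"wz": 0}
  ]
}}

```text
time_s: 9.7
tcp_pos: [561.5, -245.2, 136.1]
orientation: [1.293, 2.862, -0.0]
wrist_force: [-0.0, -0.3, -1.5]
width: 0.158
gripper_force: 29.8
```

```bash
python3 - <<'E'
from h import *
a=r.snapshot("scene");b=r.snapshot("side");st=r.read_state();w=r.snapshot("wrist")
t=st["tcp_pos"];print(t,yaw(),st["joint_pos"][6],st["time_s"])
ims=[]
for n,s in(("scene",a),("side",b)):
    k=r.spot_point(n,"key_tip");m=r.spot_point(n,"socket_mouth")
    print(n,[(x["location"],x["conf"]) for x in k],[(x["location"],x["conf"]) for x in m],"pred foot",proj(s,t-[0,0,58]),"pred mouth",proj(s,[561,-245.3,54]))
    c=proj(s,[561,-245.3,65]).astype(int);ims.append(cv2.resize(s["pixels"][c[1]-30:c[1]+30,c[0]-30:c[0]+30],(400,400),interpolation=cv2.INTER_CUBIC))
print("wrist",[(x["location"],onz(w,x["location"],54,True)) for x in r.spot_point("wrist","socket_mouth")])
cv2.imwrite("pics/d.png",np.hstack(ims))
E
```

```text
[ 561.47014416 -245.01644662  136.00040015] 0.7234971758550823 1.2050414924680606 9.8
scene [([189.9, 150.9], 0.75), ([219.2, 177.9], 0.55), ([192.5, 149.4], 0.42)] [([197.7, 158.0], 0.62)] pred foot [191.7747379  151.36957182] pred mouth [193.22799312 158.54369083]
side [([213.1, 234.2], 0.85), ([328.8, 144.9], 0.27)] [([213.7, 241.4], 0.65)] pred foot [215.0628949  233.75083379] pred mouth [215.47892844 242.27727675]
wrist [([249.2, 195.5], array([ 558.8294823 , -244.58796672,   54.        ]))]
```

View pics/d.png

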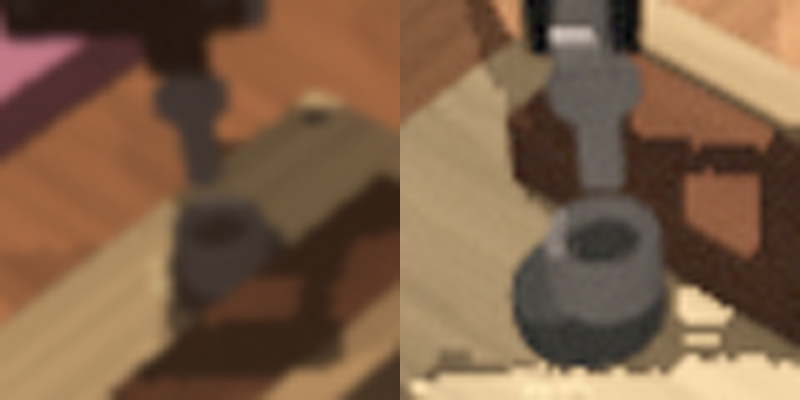

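Both views show the key's foot over the collar's mouth, and the offsets agree with prediction within about 1 mm. Going down.

Request:
{"name": "jog_arm", "arguments": {
  "motion": [
    {"tx": 0,"ty": 0,"tz": 0.008,"wx": 0,"wy": 0,"wz": 0},
    {"tx": 0,"ty": 0,"tz": 0.008,"wx": 0,"wy": 0,"wz": 0},
    {"tx": 0,"ty": 0,"tz": 0.006,"wx": 0,"wy": 0,"wz": 0},
    {"tx": 0,"ty": 0,"tz": 0.003,"wx": 0,"wy": 0,"wz": 0},
    {"tx": 0,"ty": 0,"tz": 0.002,"wx": 0,"wy": 0,"wz": 0},
    {"tx": 0,"ty": 0,"tz": 0,"wx": 0,"wy": 0,"wz": 0},
    {"tx": 0,"ty": 0,"tz": 0,"wx": 0,"wy": 0,"wz": 0}
  ]
}}

```text
time_s: 10.8
tcp_pos: [561.5, -244.6, 108.7]
orientation: [1.289, 2.864, 0.0]
wrist_force: [-0.4, 0.3, -2.3]
width: 0.156
gripper_force: 29.8
```

Request:
{"name": "jog_arm", "arguments": {
  "motion": [
    {"tx": 0,"ty": 0,"tz": 0.001,"wx": 0,"wy": 0,"wz": 0},
    {"tx": 0,"ty": 0,"tz": 0.001,"wx": 0,"wy": 0,"wz": 0},
    {"tx": 0,"ty": 0,"tz": 0.001,"wx": 0,"wy": 0,"wz": 0},
    {"tx": 0,"ty": 0,"tz": 0.001,"wx": 0,"wy": 0,"wz": 0},
    {"tx": 0,"ty": 0,"tz": 0,"wx": 0,"wy": 0,"wz": 0}
  ]
}}

```text
time_s: 11.3
tcp_pos: [561.3, -244.8, 104.6]
orientation: [1.29, 2.865, -0.0]
wrist_force: [-0.8, -0.8, 1.0]
width: 0.156
gripper_force: 29.8
```

Request:
{"name": "jog_arm", "arguments": {
  "motion": [
    {"tx": 0,"ty": 0,"tz": 0.001,"wx": 0,"wy": 0,"wz": 0},
    {"tx": 0,"ty": 0,"tz": 0.001,"wx": 0,"wy": 0,"wz": 0},
    {"tx": 0,"ty": 0,"tz": 0,"wx": 0,"wy": 0,"wz": 0}
  ]
}}

```text
time_s: 11.6
tcp_pos: [560.9, -244.9, 102.2]
orientation: [-1.29, -2.864, 0.001]
wrist_force: [-2.6, -3.0, 0.1]
width: 0.159
gripper_force: 29.8
```

Request:
{"name": "jog_arm", "arguments": {
  "motion": [
    {"tx": 0,"ty": -0.0006,"tz": 0.001,"wx": 0,"wy": 0,"wz": 0},
    {"tx": 0,"ty": 0,"tz": 0.001,"wx": 0,"wy": 0,"wz": 0},
    {"tx": 0,"ty": 0,"tz": 0.001,"wx": 0,"wy": 0,"wz": 0},
    {"tx": 0,"ty": 0,"tz": 0,"wx": 0,"wy": 0,"wz": 0}
  ]
}}

```text
time_s: 12.0
tcp_pos: [560.7, -244.9, 99.2]
orientation: [-1.289, -2.864, 0.0]
wrist_force: [-1.0, -1.6, -3.2]
width: 0.153
gripper_force: 29.8
```

```bash
python3 -c "
from h import *
s=r.read_state();print(s['tcp_pos'],s['wrist_force'],s['moment'],yaw())"
```

```text
[ 560.68758233 -244.88670723   99.1682261 ] [-0.96674223 -1.56850951 -3.23796944] [-0.57445718  0.52145857 -0.02525733] 0.7249678999176172
```

Request:
{"name": "jog_arm", "arguments": {
  "motion": [
    {"tx": 0,"ty": -0.0003,"tz": 0.001,"wx": 0,"wy": 0,"wz": 0},
    {"tx": 0,"ty": 0,"tz": 0.001,"wx": 0,"wy": 0,"wz": 0},
    {"tx": 0,"ty": 0,"tz": 0.001,"wx": 0,"wy": 0,"wz": 0},
    {"tx": 0,"ty": 0,"tz": 0.001,"wx": 0,"wy": 0,"wz": 0},
    {"tx": 0,"ty": 0,"tz": 0.001,"wx": 0,"wy": 0,"wz": 0},
    {"tx": 0,"ty": 0,"tz": 0,"wx": 0,"wy": 0,"wz": 0}
  ]
}}

```text
time_s: 12.6
tcp_pos: [560.7, -245.1, 94.3]
orientation: [-1.289, -2.865, -0.0]
wrist_force: [-1.9, -1.7, -2.6]
width: 0.16
gripper_force: 29.8
```

Request:
{"name": "jog_arm", "arguments": {
  "motion": [
    {"tx": 0,"ty": 0,"tz": 0.001,"wx": 0,"wy": 0,"wz": 0},
    {"tx": 0,"ty": 0,"tz": 0,"wx": 0,"wy": 0,"wz": 0}
  ]
}}

```text
time_s: 12.8
tcp_pos: [560.7, -245.1, 93.4]
orientation: [-1.289, -2.865, -0.0]
wrist_force: [-1.2, -2.2, -2.1]
width: 0.155
gripper_force: 29.8
```

Request:
{"name": "jog_arm", "arguments": {
  "motion": [
    {"tx": 0,"ty": 0,"tz": 0.001,"wx": 0,"wy": 0,"wz": 0},
    {"tx": 0,"ty": 0,"tz": 0,"wx": 0,"wy": 0,"wz": 0}
  ]
}}

```text
time_s: 13.0
tcp_pos: [560.7, -245.1, 92.4]
orientation: [-1.289, -2.865, -0.0]
wrist_force: [-1.8, -1.6, -1.6]
width: 0.161
gripper_force: 29.8
```

Request:
{"name": "jog_arm", "arguments": {
  "motion": [
    {"tx": 0,"ty": 0,"tz": 0.001,"wx": 0,"wy": 0,"wz": 0},
    {"tx": 0,"ty": 0,"tz": 0,"wx": 0,"wy": 0,"wz": 0}
  ]
}}

```text
time_s: 13.2
tcp_pos: [561.1, -245.2, 92.3]
orientation: [1.289, 2.864, 0.001]
wrist_force: [-2.7, -0.8, 5.6]
width: 0.155
gripper_force: 29.9
```

Request:
{"name": "jog_arm", "arguments": {
  "motion": [
    {"tx": 0,"ty": 0,"tz": 0.0006,"wx": 0,"wy": 0,"wz": 0},
    {"tx": 0,"ty": 0,"tz": 0,"wx": 0,"wy": 0,"wz": 0}
  ]
}}

```text
time_s: 13.4
tcp_pos: [561.4, -245.3, 92.2]
orientation: [1.289, 2.863, 0.001]
wrist_force: [-3.2, -0.4, 8.3]
width: 0.155
gripper_force: 29.9
```

Request:
{"name": "jog_arm", "arguments": {
  "motion": [
    {"tx": 0,"ty": 0,"tz": -0.0006,"wx": 0,"wy": 0,"wz": 0.05},
    {"tx": 0,"ty": 0,"tz": 0,"wx": 0,"wy": 0,"wz": 0.1},
    {"tx": 0,"ty": 0,"tz": 0,"wx": 0,"wy": 0,"wz": 0.1},
    {"tx": 0,"ty": 0,"tz": 0,"wx": 0,"wy": 0,"wz": 0.1},
    {"tx": 0,"ty": 0,"tz": 0,"wx": 0,"wy": 0,"wz": 0},
    {"tx": 0,"ty": 0,"tz": 0,"wx": 0,"wy": 0,"wz": 0}
  ]
}}

```text
time_s: 14.0
tcp_pos: [560.9, -245.1, 92.2]
orientation: [1.768, 2.596, 0.001]
wrist_force: [-3.1, -1.3, 6.5]
width: 0.155
gripper_force: 30.0
```

```bash
cat > m.py <<'E'
from h import *
s=r.read_state();M=R.from_rotvec(s["orientation"]).as_matrix();print(s['time_s'],s['tcp_pos'].round(1),"F",s['wrist_force'].round(1),"M",s['moment'].round(3),"yaw",yaw().round(3),"F tool",(M.T@s["wrist_force"]).round(1),s["width"])
E
python3 m.py
```

```text
14.0 [ 560.9 -245.1   92.2] F [-3.1 -1.3  6.5] M [-0.254  1.088  0.025] yaw 0.375 F tool [-0.1 -3.3 -6.5] 0.15528512290545196
```

Request:
{"name": "jog_arm", "arguments": {
  "motion": [
    {"tx": 0,"ty": 0,"tz": 0,"wx": 0,"wy": 0,"wz": 0.08},
    {"tx": 0,"ty": 0,"tz": 0,"wx": 0,"wy": 0,"wz": 0.08},
    {"tx": 0,"ty": 0,"tz": 0,"wx": 0,"wy": 0,"wz": 0},
    {"tx": 0,"ty": 0,"tz": 0,"wx": 0,"wy": 0,"wz": 0}
  ]
}}

```text
time_s: 14.4
tcp_pos: [560.9, -245.1, 92.2]
orientation: [1.97, 2.447, 0.001]
wrist_force: [-3.7, -0.6, 5.5]
width: 0.156
gripper_force: 30.0
```

```bash
python3 m.py; python3 - <<'E'
from h import *
w=r.snapshot("wrist")["pixels"];s=r.snapshot("side");c=proj(s,[561,-245.3,60]).astype(int)
b=s["pixels"][c[1]-45:c[1]+45,c[0]-45:c[0]+45]
cv2.imwrite("pics/e.png",np.hstack([cv2.resize(w[:300,120:400],(400,430)),cv2.resize(b,(400,430),interpolation=cv2.INTER_CUBIC)]))
E
python3 m.py
```

```text
14.4 [ 560.9 -245.1   92.2] F [-3.7 -0.6  5.5] M [-0.141  1.071  0.066] yaw 0.215 F tool [ 0.2 -3.8 -5.5] 0.15582501419982164
14.5 [ 560.9 -245.1   92.2] F [-3.5 -0.3  6.2] M [-0.19   1.057  0.074] yaw 0.215 F tool [ 0.5 -3.5 -6.2] 0.1589623985246351
```

View pics/e.png

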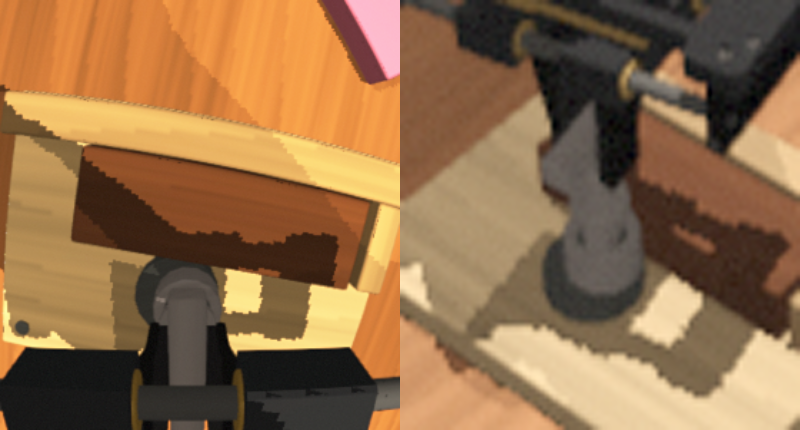

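The key's flange is down in the collar, and there's no hard contact with the wood yet. I'll keep turning in small steps.

Request:
{"name": "jog_arm", "arguments": {
  "motion": [
    {"tx": 0,"ty": 0,"tz": 0,"wx": 0,"wy": 0,"wz": 0.06},
    {"tx": 0,"ty": 0,"tz": 0,"wx": 0,"wy": 0,"wz": 0.06},
    {"tx": 0,"ty": 0,"tz": 0,"wx": 0,"wy": 0,"wz": 0},
    {"tx": 0,"ty": 0,"tz": 0,"wx": 0,"wy": 0,"wz": 0}
  ]
}}

```text
time_s: 14.9
tcp_pos: [561.0, -245.0, 92.2]
orientation: [2.113, 2.324, 0.001]
wrist_force: [-3.9, -0.6, 6.6]
width: 0.156
gripper_force: 30.0
```

```bash
python3 m.py
```

```text
14.9 [ 561.  -245.    92.2] F [-3.9 -0.6  6.6] M [-0.162  1.052  0.142] yaw 0.095 F tool [-0.2 -4.  -6.6] 0.15588543922730963
```

Request:
{"name": "jog_arm", "arguments": {
  "motion": [
    {"tx": 0,"ty": 0,"tz": 0,"wx": 0,"wy": 0,"wz": 0.05},
    {"tx": 0,"ty": 0,"tz": 0,"wx": 0,"wy": 0,"wz": 0.05},
    {"tx": 0,"ty": 0,"tz": 0,"wx": 0,"wy": 0,"wz": 0},
    {"tx": 0,"ty": 0,"tz": 0,"wx": 0,"wy": 0,"wz": 0}
  ]
}}

```text
time_s: 15.3
tcp_pos: [561.0, -245.0, 92.2]
orientation: [2.226, 2.216, 0.001]
wrist_force: [-4.2, 0.1, 5.6]
width: 0.157
gripper_force: 30.0
```

```bash
python3 m.py
```

```text
15.3 [ 561.  -245.    92.2] F [-4.2  0.1  5.6] M [-0.044  0.989  0.074] yaw -0.005 F tool [ 0.  -4.2 -5.6] 0.15749772592595432
```

Request:
{"name": "jog_arm", "arguments": {
  "motion": [
    {"tx": 0,"ty": 0,"tz": 0,"wx": 0,"wy": 0,"wz": 0.05},
    {"tx": 0,"ty": 0,"tz": 0,"wx": 0,"wy": 0,"wz": 0.05},
    {"tx": 0,"ty": 0,"tz": 0,"wx": 0,"wy": 0,"wz": 0},
    {"tx": 0,"ty": 0,"tz": 0,"wx": 0,"wy": 0,"wz": 0}
  ]
}}

```text
time_s: 15.7
tcp_pos: [561.0, -244.9, 92.2]
orientation: [2.334, 2.102, 0.001]
wrist_force: [-3.2, 0.4, 5.8]
width: 0.162
gripper_force: 30.0
```

```bash
python3 m.py
```

```text
15.7 [ 561.  -244.9   92.2] F [-3.2  0.4  5.8] M [-0.102  0.998  0.094] yaw -0.105 F tool [ 0.1 -3.3 -5.8] 0.16197284950467997
```

Request:
{"name": "jog_arm", "arguments": {
  "motion": [
    {"tx": 0,"ty": 0,"tz": 0,"wx": 0,"wy": 0,"wz": 0.05},
    {"tx": 0,"ty": 0,"tz": 0,"wx": 0,"wy": 0,"wz": 0.03},
    {"tx": 0,"ty": 0,"tz": 0,"wx": 0,"wy": 0,"wz": 0},
    {"tx": 0,"ty": 0,"tz": 0,"wx": 0,"wy": 0,"wz": 0}
  ]
}}

```text
time_s: 16.1
tcp_pos: [561.1, -244.9, 92.2]
orientation: [2.417, 2.007, 0.001]
wrist_force: [-3.3, -0.2, 5.5]
width: 0.154
gripper_force: 30.0
```

```bash
python3 m.py
```

```text
16.1 [ 561.1 -244.9   92.2] F [-3.3 -0.2  5.5] M [-0.004  1.004  0.125] yaw -0.185 F tool [-0.8 -3.2 -5.5] 0.15441113639541368
```

Request:
{"name": "jog_arm", "arguments": {
  "motion": [
    {"tx": 0,"ty": 0,"tz": 0,"wx": 0,"wy": 0,"wz": 0.05},
    {"tx": 0,"ty": 0,"tz": 0,"wx": 0,"wy": 0,"wz": 0.05},
    {"tx": 0,"ty": 0,"tz": 0,"wx": 0,"wy": 0,"wz": 0},
    {"tx": 0,"ty": 0,"tz": 0,"wx": 0,"wy": 0,"wz": 0}
  ]
}}

```text
time_s: 16.5
tcp_pos: [561.1, -244.8, 92.2]
orientation: [2.514, 1.884, 0.001]
wrist_force: [-2.9, 0.1, 5.8]
width: 0.156
gripper_force: 30.0
```

```bash
python3 m.py
```

```text
16.5 [ 561.1 -244.8   92.2] F [-2.9  0.1  5.8] M [-0.011  1.011  0.267] yaw -0.284 F tool [-0.7 -2.8 -5.8] 0.15574747620316173
```

Request:
{"name": "jog_arm", "arguments": {
  "motion": [
    {"tx": 0,"ty": 0,"tz": 0,"wx": 0,"wy": 0,"wz": 0.05},
    {"tx": 0,"ty": 0,"tz": 0,"wx": 0,"wy": 0,"wz": 0.03},
    {"tx": 0,"ty": 0,"tz": 0,"wx": 0,"wy": 0,"wz": 0},
    {"tx": 0,"ty": 0,"tz": 0,"wx": 0,"wy": 0,"wz": 0}
  ]
}}

```text
time_s: 16.9
tcp_pos: [561.3, -244.7, 92.2]
orientation: [2.586, 1.783, 0.002]
wrist_force: [-2.8, 0.5, 4.2]
width: 0.155
gripper_force: 30.2
```

```bash
python3 m.py
```

```text
16.9 [ 561.3 -244.7   92.2] F [-2.8  0.5  4.2] M [0.037 0.786 0.448] yaw -0.364 F tool [-0.5 -2.8 -4.2] 0.1546939630644992
```

```bash
python3 - <<'E'
from h import *
v=[]
for i in range(6): r.snapshot("side");v.append(r.read_state()["moment"][2])
print(np.round(v,3),np.mean(v))
E
```

```text
[0.398 0.423 0.453 0.441 0.373 0.364] 0.4087998708759444
```

Request:
{"name": "jog_arm", "arguments": {
  "motion": [
    {"tx": 0,"ty": 0,"tz": 0,"wx": 0,"wy": 0,"wz": 0.02},
    {"tx": 0,"ty": 0,"tz": 0,"wx": 0,"wy": 0,"wz": 0},
    {"tx": 0,"ty": 0,"tz": 0,"wx": 0,"wy": 0,"wz": 0},
    {"tx": 0,"ty": 0,"tz": 0,"wx": 0,"wy": 0,"wz": 0}
  ]
}}

```text
time_s: 17.6
tcp_pos: [561.4, -244.6, 92.2]
orientation: [2.604, 1.757, 0.002]
wrist_force: [-2.2, -0.2, 5.7]
width: 0.156
gripper_force: 30.3
```

```bash
python3 - <<'E'
from h import *
v=[]
for i in range(6): r.snapshot("side");v.append(r.read_state()["moment"][2])
print(np.round(v,3),np.mean(v))
E
```

```text
[0.456 0.478 0.445 0.517 0.459 0.486] 0.47347650238667344
```

Request:
{"name": "jog_arm", "arguments": {
  "motion": [
    {"tx": 0,"ty": 0,"tz": 0,"wx": 0,"wy": 0,"wz": 0},
    {"tx": 0,"ty": 0,"tz": 0,"wx": 0,"wy": 0,"wz": 0},
    {"tx": 0,"ty": 0,"tz": 0,"wx": 0,"wy": 0,"wz": 0},
    {"tx": 0,"ty": 0,"tz": 0,"wx": 0,"wy": 0,"wz": 0},
    {"tx": 0,"ty": 0,"tz": 0,"wx": 0,"wy": 0,"wz": 0},
    {"tx": 0,"ty": 0,"tz": 0,"wx": 0,"wy": 0,"wz": 0}
  ],
  "claw": 0.06
}}

```text
time_s: 18.5
tcp_pos: [560.7, -245.1, 91.5]
orientation: [-2.605, -1.755, -0.0]
wrist_force: [0.8, -0.4, 0.7]
width: 0.614
gripper_force: 0.0
```

Request:
{"name": "jog_arm", "arguments": {
  "motion": [
    {"tx": 0,"ty": 0,"tz": -0.01,"wx": 0,"wy": 0,"wz": 0},
    {"tx": 0,"ty": 0,"tz": -0.02,"wx": 0,"wy": 0,"wz": 0},
    {"tx": 0,"ty": 0,"tz": -0.03,"wx": 0,"wy": 0,"wz": 0},
    {"tx": 0,"ty": 0,"tz": -0.03,"wx": 0,"wy": 0,"wz": 0},
    {"tx": 0,"ty": 0,"tz": -0.02,"wx": 0,"wy": 0,"wz": 0},
    {"tx": 0,"ty": 0,"tz": 0,"wx": 0,"wy": 0,"wz": 0},
    {"tx": 0,"ty": 0,"tz": 0,"wx": 0,"wy": 0,"wz": 0}
  ]
}}

```text
time_s: 19.2
tcp_pos: [560.8, -245.1, 201.9]
orientation: [2.605, 1.755, 0.001]
wrist_force: [0.4, 0.0, -0.9]
width: 0.694
gripper_force: 0.0
```

```bash
python3 m.py; python3 - <<'E'
from h import *
w=r.snapshot("wrist")["pixels"];s=r.snapshot("side");c=proj(s,[561,-245.3,60]).astype(int)
b=s["pixels"][c[1]-45:c[1]+45,c[0]-45:c[0]+45]
cv2.imwrite("pics/f.png",np.hstack([cv2.resize(w[:300,120:400],(400,430)),cv2.resize(b,(400,430),interpolation=cv2.INTER_CUBIC)]))
E
```

```text
19.2 [ 560.8 -245.1  201.9] F [ 0.4  0.  -0.9] M [-0.088  0.084  0.   ] yaw -0.385 F tool [0.2 0.4 0.9] 0.6939662680933305
```

View pics/f.png

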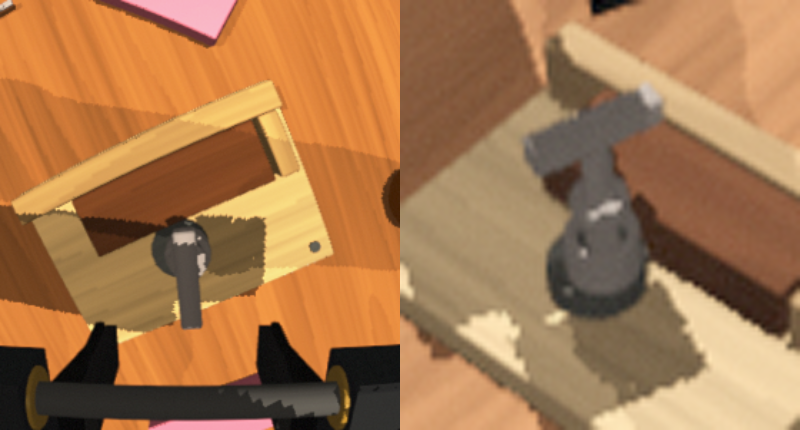

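The key stands in the collar at (182,240), the blank lies against the fence with no gap showing, and the gripper is clear of everything. Handing in.

```bash
python3 -c "
from h import *
print(r.hand_in())"
```

```text
the job is handed in; nothing more can be done
None
```

The job is handed in (no verdict came back): the key stands fully home in the cam socket, turned clockwise to about 0.47 Nm (firm range 0.35 to 0.55) with the blank against the fence; the gripper is clear and the awl and punch were left in the rack.

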